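# Open the guard and hold the specimen clamp open

### The job

At the measuring microscope's specimen fixture, lift the clear hinged guard by its red bar and bring it gently back onto its open stop. Then push the yellow post of the sprung clamp arm sideways, away from rest and past the click of its red pawl, and finish while still holding it there with the fingers, so that a colleague can slip a specimen under the open jaw; the arm springs back if let go. Leave the jar, the slide case and the brass weight where they are.

Things in the scene. Friction and masses are not known exactly. Their poses are not given: they have to be found in the camera images.
- fixture: black specimen fixture fixed to the green bench: plate 130 (x) by 260 (y) by 14 mm; origin at the centre of its underside, z up; its -x side is the front, with the guard's red bar. At x -35, y +-115 mm two 12 mm wide guard rests, 62 mm high; at y +66 to +100 mm the brass specimen seat, up to 30 mm high. Clamp arm and red pawl are lower than 30 mm, apart from the yellow post
- guard (a joint): clear guard flap, 0 = shut (level, 66 mm above the bench, over the clamp), growing as its front lifts, 1.75 rad = open on its stop, leaning slightly back. Starts between 0 and 0.35. A stiff hinge (0.22 N m, 2 to 3 N at the bar) keeps it where it is left. Flap 5 mm thick, 250 mm wide, 112 mm from hinge to front edge
- guard_hinge (a point): middle of the guard's hinge axis, at x +65, y 0, z +66 mm in the fixture's frame; the axis runs along the fixture's y
- guard_bar (a point): middle of the guard's red pull bar: round, 10 mm thick, 100 mm long along the fixture's y, in the plane of the flap, 158 mm from the hinge axis, with a 41 mm gap to the flap's front edge. At guard angle a it lies at x = 65 - 158 cos a, z = 66 + 158 sin a mm in the fixture's frame. It may turn between the fingers
- clamp (a joint): sprung clamp arm, 0 = at rest (jaw shut), growing as the yellow post goes to the fixture's +y (clockwise from above), 0.75 rad = end stop. The red pawl rides up the arm's tooth from 0.3, crests at 0.4, has clicked down behind it by 0.5. The click does not latch: the arm springs back when let go. Force at the post: 3 N at first, 8 to 9 N before the crest, then a dip, 7 to 9 N from 0.55 on
- clamp_arm: the aluminium clamp arm that carries the yellow post and the jaw; origin on its vertical pivot, at x +15, y 0, z +15 mm in the fixture's frame; the post's axis is 65 mm from it. At clamp angle q the post is at x = 15 - 65 cos(q - 0.4), y = 65 sin(q - 0.4) mm in the fixture's frame (y -25 at rest, +22 at the end stop)
- thumb_post (a point): centre of the top of the yellow upright round post on the free end of the clamp arm: 14 mm across, top 59 mm above the bench, standing clear above the arm from 28 mm up. Over 70 mm of clear space beside it on the fixture's -y side
- jar: bystander: small jar with a blue cap, 56 mm across, 70 mm high, beside the fixture's +y end; origin at the centre of its underside
- slide_case: bystander: blue slide case with a white band, 85 by 60 by 30 mm high, beside the fixture's -y end; origin at the centre of its underside
- weight: bystander: brass weight with a knob, 36 mm across, 46 mm high, beside the fixture's -y end; origin at the centre of its underside

How it is judged:
By the outcome, as a careful person would: the job done as asked, in the order asked, and still so for the second after the job is handed in, while the arm keeps its last pose, push and grip.
It also fails if it takes over 51 s, if anything falls off the work surface, if the arm or the gripper's body presses on something with over 40 N, if the wrist force passes 120 N, or if a joint passes its speed limit or range.

### The arm

A 6-joint arm with a two-finger parallel gripper is mounted at the origin on the work surface. World frame = base frame: x ahead of the robot, y to its left, z up, the work surface at z = 0. Lengths are in m, angles in rad, forces in N, time in s.
With the tool pointing down it reaches from about 0.35 to 0.925 m from the base axis. Payload 6.4 kg.
Tool frame: the origin (TCP) lies at the very end of the fingers, on their centre line; the grasp point (between the pads) lies 19 mm behind it; z points along the fingers, y is the line along which they close (so a half turn about z gives the same grasp; the last joint's range is limited). The gripper opens to 85 mm and grips with 20 to 120 N. Pads are 22 mm wide; open, the fingers measure 114 mm over their backs; the gripper's body (76 mm by 85 mm) begins 54 mm behind the grasp point. The pads swing forward as they close: fully open they stand 13 mm farther back than shut.
Start: joints at [1.045, 0.245, 1.558, -0, 1.339, -0.174], TCP at [0.224, 0.61, 0.231] pointing down, gripper open.
Joint ranges: [-3.13, 3.13], [-1.02, 2.26], [0.13, 2.54], [-0.95, 4.09], [0.21, 2.88], [-2.74, 2.74]. Speed limits (rad/s): [2.57, 2.57, 3.14, 3.14, 3.14, 3.14].

### API

Orientations are given as a 3x3 rotation matrix whose columns are the frame's x, y, z axes.
In Python, from cell import status, capture, manip gives the robot as it stands.
- The arm moves only by the tool send_rows, never from a script. Its argument "plan" is a list of rows, each a list of 4 numbers: the shift along the tool's x, y, z in units of 50 mm (1.0 is 50 mm), then the turn about the tool's z in units of 0.1 rad (1.0 is 0.1 rad). A call has 1 to 10 rows; each row shifts and turns the commanded pose from where the row before left it, along the tool's axes as they then stand; what a row does not reach is not made up. A row lasts 1/10 s, in which the tool goes at most 50 mm and 8.59 degrees, less where a joint would pass 70% of its speed; a pose out of reach is approached as far as the arm can. A call with a number of a shift or a turn outside -1 to 1 is refused whole. A call with a gripper value outside its range is refused whole. "jaw" is the opening, from 0 (shut) to 1 (fully open), set as the call begins (left out, the last holds). The fingers move at their own pace and stop on an object; the grip force is fixed at half the most. Time passes only in rows, so rows that do not move let the fingers close. It gives the time, the measured TCP pose, the force, the opening and the grip force at its end, in the units of the state.
- status.read_state(): the state, without advancing time (a new reading comes with each control period).
- capture(name): name is "scene" or "top" or "wrist"; returns a dict with "frame" (420x560x3 uint8, blue, green, red), "mtx" (3x3 intrinsics, pixels), "T" (4x4, takes a point from camera to world coordinates); the wrist camera has in their place "hand_eye" (4x4, takes a point from camera to tool coordinates, whose origin is the TCP and whose axes are the flange's). Camera axes: x right, y down, z forward; pixel columns grow to the right and rows downward; lengths in m; the calibration is good to about 2 mm. The wrist camera is an equidistant fisheye: a pixel r from the principal point sees the ray r / f radians off the axis. A picture is of the moment at which its call begins: read the wrist's pose just before it. There is no depth.
- manip.close_job(): hands the job in; it is judged then, once.
The state is a dict: "clock": time; "qpos": joint angles; "qvel": joint speeds; "joint_torque": joint torques, N m; "tool_pos": TCP position; "orientation": TCP orientation; "ft_force": force on the tool from outside, world axes, zero at the start; "moment": the same for the moment, N m; "opening": opening from 0.0 (shut) to 1.0 (fully open); "finger_force": force on a finger pad.
Only numpy, scipy, OpenCV 4.12 (cv2) and the standard library are available. Lean on these libraries where they do the work, as an engineer would, in place of code of your own. Each camera call takes 0.05 s, during which the arm holds its last target. There are 200 camera calls.

## Working session

There is one attempt and no reset: what is moved stays moved. The work goes in short steps, Python scripts to look and compute and a tool call to move; the robot and the scene stay as the last step left them, time stands still between calls to the robot, and variables do not carry over. Pictures are saved under pics/ and viewed, at most 10 in all, crops included, and the job is handed in when it is done.

Besides the shell and the picture viewer there is one more tool, called after ">>>" in YAML: its name, and indented under it one key for each argument. send_rows: Moves the arm, as the interface text tells. Its arguments: {"type":"object","properties":{"plan":{"type":"array","items":{"type":"array","items":{"type":"number"}}},"jaw":{"type":"number"}},"required":["plan"]}

```bash
mkdir -p pics; python3 - <<'E'
from cell import status,capture
import cv2,pickle
s=status.read_state();print(s)
d={}
for n in("scene","top"):
    c=capture(n);d[n]=c;cv2.imwrite(f"pics/{n}0.png",c["frame"]);print(n,c["mtx"].tolist(),c["T"].round(3).tolist())
pickle.dump(d,open("d0.pkl","wb"))
E
```

```text
{'clock': 0.0, 'qpos': array([ 1.04488579e+00,  2.45808475e-01,  1.55902509e+00, -2.10961860e-05,
        1.33867443e+00, -1.74092560e-01]), 'qvel': array([-0.00076321,  0.00047982, -0.0003097 , -0.00140554,  0.00033675,
       -0.00038967]), 'joint_torque': array([ 6.99617103e-04, -4.29509461e+01, -3.26124609e+01, -1.16704673e-04,
        5.46340962e-03, -6.35182829e-06]), 'tool_pos': array([0.22370448, 0.60969924, 0.23017794]), 'orientation': array([[-9.38749312e-01,  3.44599534e-01, -9.43746406e-04],
       [ 3.44600686e-01,  9.38747884e-01, -1.66682178e-03],
       [ 3.11553931e-04, -1.88994346e-03, -9.99998166e-01]]), 'ft_force': array([-0.02162849, -0.4781019 , -0.07763999]), 'moment': array([-0.03950996, -0.01211126, -0.04018147]), 'finger_force': 0.0, 'opening': 1.0019748493409264}
scene [[401.5953344918447, 0.0, 273.73789989996345], [0.0, 401.5953344918447, 211.45245475074265], [0.0, 0.0, 1.0]] [[0.066, 0.627, -0.776, 1.2], [0.998, -0.05, 0.045, 0.018], [-0.01, -0.778, -0.629, 0.598], [0.0, 0.0, 0.0, 1.0]]
top [[526.4603431919282, 0.0, 279.9031955777593], [0.0, 526.4603431919282, 213.14637904113152], [0.0, 0.0, 1.0]] [[-0.027, -0.983, 0.182, 0.33], [-0.999, 0.03, 0.016, 0.041], [-0.022, -0.182, -0.983, 1.403], [0.0, 0.0, 0.0, 1.0]]
```

View pics/scene0.png

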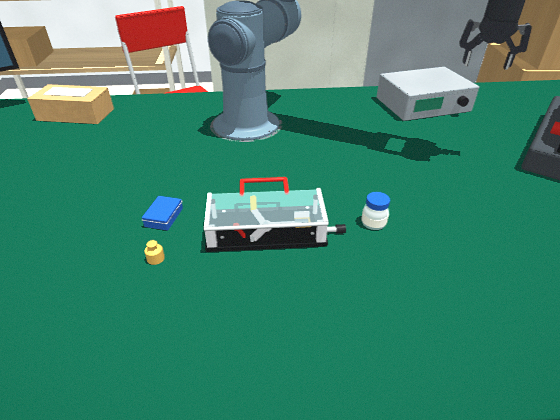

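View pics/top0.png

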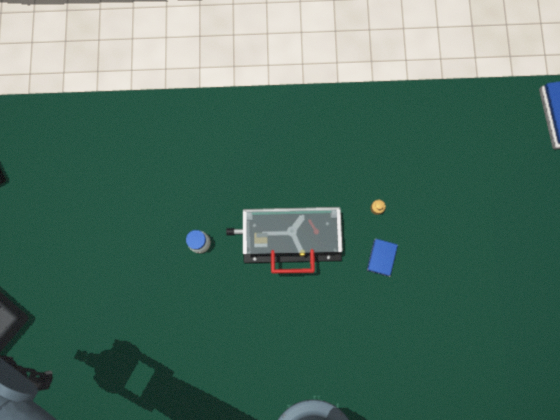

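The scene view shows the fixture at about (265,218), its red bar towards the robot at (263,180). The top view shows it at (292,235), with the bar at (293,271), the jar at (199,241), the weight at (378,207) and the slide case at (383,258). I need enlarged crops to get precise pixels.

```bash
python3 - <<'E'
import cv2,pickle,numpy as np
d=pickle.load(open("d0.pkl","rb"))
a=cv2.resize(d["scene"]["frame"][165:260,190:355],(792,456),interpolation=cv2.INTER_CUBIC)
b=cv2.resize(d["top"]["frame"][195:285,225:355],(780,540),interpolation=cv2.INTER_CUBIC)
cv2.imwrite("pics/a.png",a);cv2.imwrite("pics/b.png",b)
E
```

```text
(no output)
```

View pics/a.png

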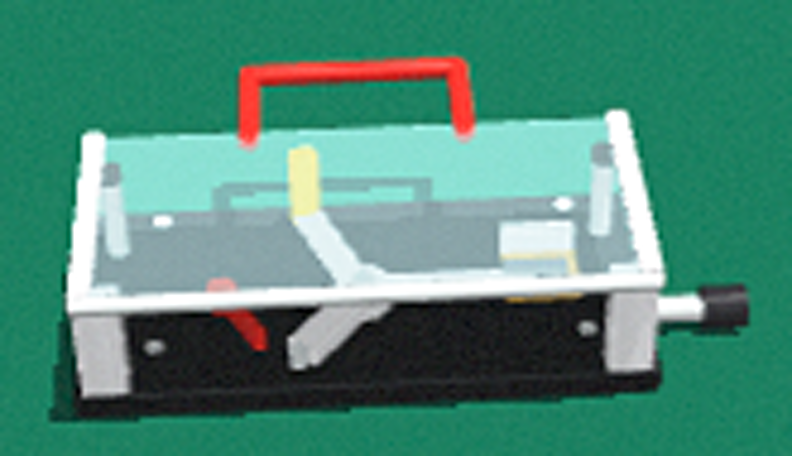

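View pics/b.png

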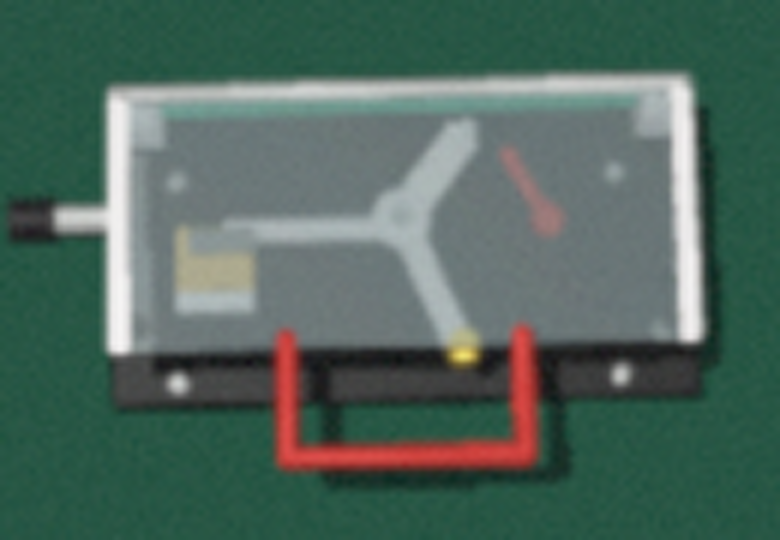

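The bar corners are clear in both crops: (288,456) and (528,454) in the top one, (249,73) and (458,66) in the scene one. So are the yellow post top, the plate corners and the guard rests, so I'll fit the fixture pose and guard angle to all of them.

```bash
cat > fit.py <<'E'
import numpy as np,pickle
from scipy.optimize import least_squares
d=pickle.load(open("d0.pkl","rb"))
def px(c,P):
    T=d[c]["T"];p=T[:3,:3].T@(P-T[:3,3]);u=d[c]["mtx"]@p;return u[:2]/u[2]
def bar(y):return lambda a:(65-158*np.cos(a),y,66+158*np.sin(a))
k=lambda *p:(lambda a:p)
obs=[("top",bar(50),288,456),("top",bar(-50),528,454),("scene",bar(-50),249,73),("scene",bar(50),458,66),
("top",k(-65,130,14),113,405),("top",k(-65,-130,14),700,396),("scene",k(65,-130,0),80,417),("scene",k(65,130,0),660,388),
("top",k(-44.9,-25.3,59),463,345),("scene",k(-44.9,-25.3,59),303,151),("scene",k(-35,-115,62),112,170),("scene",k(-35,115,62),602,150)]
def W(v,p):
    c,s=np.cos(v[2]),np.sin(v[2]);x,y,z=np.array(p)/1000
    return np.array([v[0]+c*x-s*y,v[1]+s*x+c*y,z])
def res(v):
    r=[]
    for c,f,u,w in obs:
        o,sc=((225,195),6) if c=="top" else ((190,165),4.8)
        r+=list(px(c,W(v,f(v[3])))-[(u+.5)/sc-.5+o[0],(w+.5)/sc-.5+o[1]])
    return np.array(r)
if __name__=="__main__":
    s=least_squares(res,[.5,0,0,.1],loss="soft_l1")
    print(s.x.round(4));print(res(s.x).reshape(-1,2).round(1).tolist())
    v=s.x
    for n,p in dict(bar=bar(0)(v[3]),hinge=(65,0,66),post=(-44.9,-25.3,59)).items():print(n,W(v,p).round(4))
    print("bar open",W(v,bar(0)(1.75)).round(4))
    np.save("v.npy",v)
E
python3 fit.py
```

```text
[ 0.5216  0.0369 -0.0067  0.0352]
[[-0.9, 0.4], [-1.2, -0.1], [-0.5, 0.2], [-0.9, -0.2], [-1.4, 0.6], [-0.6, -0.1], [-1.5, 0.5], [0.0, 0.5], [-0.8, -0.2], [-0.5, 0.2], [-1.3, -0.4], [0.2, -0.8]]
bar [0.4287 0.0375 0.0716]
hinge [0.5866 0.0365 0.066 ]
post [0.4765 0.0119 0.059 ]
bar open [0.6148 0.0363 0.2215]
```

The fit gives the fixture at (0.522, 0.037), yaw -0.007, guard angle 0.035 rad. The residuals are about 1 px, and the bar height of 72 mm is plausible. Next I turn the tool so its closing axis lies along world x, then travel over the bar.

>>> send_rows:
  plan:
    - [0,0,0,1]
    - [0,0,0,1]
    - [0,0,0,1]
    - [0,0,0,1]
    - [0,0,0,1]
    - [0,0,0,1]
    - [0,0,0,1]
    - [0,0,0,1]
    - [0,0,0,1]
    - [0,0,0,1]
  jaw: 0.4

```text
clock: 1.1
tool_pos: [0.2238, 0.6099, 0.2306]
orientation: [[-0.213, 0.977, -0.001], [0.977, 0.213, -0.001], [-0.001, -0.001, -1.0]]
ft_force: [0.1, 0.6, 0.5]
opening: 0.4
finger_force: 0.0
```

>>> send_rows:
  plan:
    - [0,0,0,1]
    - [0,0,0,1]
    - [0,0,0,0.26]
    - [-0.8,0.3,0,0]
    - [-0.8,0.3,0,0]
    - [-0.8,0.3,0,0]
    - [-0.8,0.3,0,0]
    - [-0.8,0.3,0,0]
    - [-0.8,0.3,0,0]
    - [-0.8,0.3,0,0]

```text
clock: 2.1
tool_pos: [0.3271, 0.3279, 0.2311]
orientation: [[0.005, 1.0, 0.0], [1.0, -0.005, -0.0], [-0.0, 0.0, -1.0]]
ft_force: [1.2, -0.3, -0.2]
opening: 0.399
finger_force: 0.0
```

>>> send_rows:
  plan:
    - [-0.8,0.3,0,0]
    - [-0.8,0.3,0,0]
    - [-0.8,0.3,0,0]
    - [-0.8,0.3,0,0]
    - [-0.8,0.3,0,0]
    - [-0.8,0.3,0,0]
    - [-0.8,0.3,0,0]
    - [0,0,0,0]
    - [0,0,0,0]

```text
clock: 3.0
tool_pos: [0.43, 0.0482, 0.2311]
orientation: [[0.008, 1.0, -0.001], [1.0, -0.008, 0.0], [0.0, -0.001, -1.0]]
ft_force: [0.4, 0.4, -0.2]
opening: 0.398
finger_force: 0.0
```

>>> send_rows:
  plan:
    - [-0.2,0,0.5,0]
    - [0,0,0.5,0]
    - [0,0,0.5,0]
    - [0,0,0.4,0]
    - [0,0,0,0]
    - [0,0,0,0]

```text
clock: 3.6
tool_pos: [0.4298, 0.0397, 0.1366]
orientation: [[0.005, 1.0, -0.0], [1.0, -0.005, 0.0], [0.0, -0.0, -1.0]]
ft_force: [-0.7, 0.3, 1.4]
opening: 0.4
finger_force: 0.0
```

```bash
python3 - <<'E'
from cell import status,capture
import cv2,numpy as np
s=status.read_state();c=capture("wrist");im=c["frame"].copy()
R=s["orientation"];t=s["tool_pos"];H=c["hand_eye"];print(t,H.round(3).tolist())
from fit import W,bar
v=np.load("v.npy")
def wp(P):
    p=H[:3,:3].T@(R.T@(P-t)-H[:3,3]);th=np.arctan2(np.hypot(p[0],p[1]),p[2]);n=p[:2]/np.hypot(p[0],p[1])
    return c["mtx"][:2,2]+c["mtx"][0,0]*th*n
for f in (bar(50),bar(-50),lambda a:(-44.9,-25.3,59)):
    q=wp(W(v,f(v[3])));print(q.round(1));cv2.drawMarker(im,tuple(int(x) for x in q.round()),(255,0,255),0,10)
cv2.imwrite("pics/w1.png",im)
E
```

```text
[0.42979996 0.0397072  0.13657475] [[-0.002, -0.959, -0.283, 0.072], [1.0, -0.002, -0.001, -0.0], [0.0, -0.283, 0.959, -0.142], [0.0, 0.0, 0.0, 1.0]]
[275.7 156.6]
[275.9 294.4]
[340.  256.5]
```

View pics/w1.png

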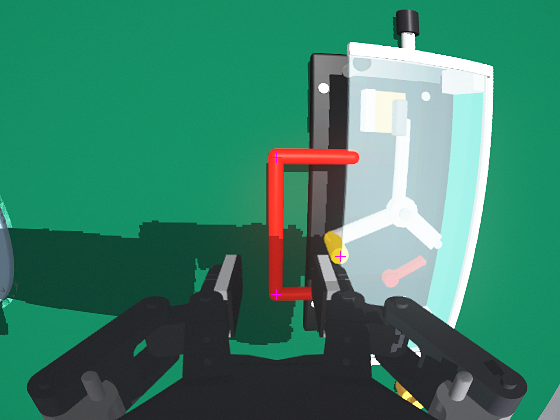

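The wrist view shows the markers right on the bar corners at (276,157) and (276,294), and on the post top at (340,257). The fit holds, so I descend and grip.

>>> send_rows:
  plan:
    - [0,0,0.4,0]
    - [0,0,0.4,0]
    - [0,0,0.4,0]
    - [0,0,0.3,0]
    - [0,0,0.15,0]
    - [0,0,0,0]

```text
clock: 4.25
tool_pos: [0.4302, 0.0389, 0.054]
orientation: [[0.007, 1.0, -0.0], [1.0, -0.007, 0.0], [0.0, -0.0, -1.0]]
ft_force: [-0.5, -0.2, 0.2]
opening: 0.4
finger_force: 0.0
```

>>> send_rows:
  plan:
    - [0,0,0,0]
    - [0,0,0,0]
    - [0,0,0,0]
    - [0,0,0,0]
    - [0,0,0,0]
    - [0,0,0,0]
  jaw: 0

```text
clock: 4.85
tool_pos: [0.4289, 0.0387, 0.054]
orientation: [[0.007, 1.0, -0.003], [1.0, -0.007, -0.0], [-0.0, -0.003, -1.0]]
ft_force: [-4.3, -2.0, 1.2]
opening: 0.09
finger_force: 58.5
```

```bash
python3 - <<'E'
import numpy as np
a=np.r_[np.linspace(.035,1.535,31),np.linspace(1.575,1.735,5)]
P=np.c_[-np.cos(a),np.sin(a)]*158/50
Q=np.round(P-P[0],2);D=np.diff(Q,axis=0)
print([[0,round(x,2),round(-z,2),0] for x,z in D])
E
```

```text
[[0, np.float64(0.01), np.float64(-0.16), 0], [0, np.float64(0.02), np.float64(-0.15), 0], [0, np.float64(0.02), np.float64(-0.16), 0], [0, np.float64(0.03), np.float64(-0.16), 0], [0, np.float64(0.05), np.float64(-0.15), 0], [0, np.float64(0.04), np.float64(-0.15), 0], [0, np.float64(0.06), np.float64(-0.15), 0], [0, np.float64(0.06), np.float64(-0.14), 0], [0, np.float64(0.07), np.float64(-0.14), 0], [0, np.float64(0.08), np.float64(-0.14), 0], [0, np.float64(0.08), np.float64(-0.13), 0], [0, np.float64(0.09), np.float64(-0.13), 0], [0, np.float64(0.1), np.float64(-0.13), 0], [0, np.float64(0.1), np.float64(-0.12), 0], [0, np.float64(0.11), np.float64(-0.11), 0], [0, np.float64(0.12), np.float64(-0.11), 0], [0, np.float64(0.12), np.float64(-0.1), 0], [0, np.float64(0.12), np.float64(-0.1), 0], [0, np.float64(0.13), np.float64(-0.09), 0], [0, np.float64(0.13), np.float64(-0.09), 0], [0, np.float64(0.14), np.float64(-0.07), 0], [0, np.float64(0.14), np.float64(-0.07), 0], [0, np.float64(0.15), np.float64(-0.07), 0], [0, np.float64(0.15), np.float64(-0.05), 0], [0, np.float64(0.15), np.float64(-0.05), 0], [0, np.float64(0.15), np.float64(-0.04), 0], [0, np.float64(0.15), np.float64(-0.04), 0], [0, np.float64(0.16), np.float64(-0.02), 0], [0, np.float64(0.16), np.float64(-0.02), 0], [0, np.float64(0.15), np.float64(-0.01), 0], [0, np.float64(0.13), np.float64(-0.0), 0], [0, np.float64(0.13), np.float64(-0.0), 0], [0, np.float64(0.12), np.float64(0.01), 0], [0, np.float64(0.13), np.float64(0.01), 0], [0, np.float64(0.12), np.float64(0.02), 0]]
```

>>> send_rows:
  plan:
    - [0,0.01,-0.16,0]
    - [0,0.02,-0.15,0]
    - [0,0.02,-0.16,0]
    - [0,0.03,-0.16,0]
    - [0,0.05,-0.15,0]
    - [0,0.04,-0.15,0]
    - [0,0.06,-0.15,0]
    - [0,0.06,-0.14,0]
    - [0,0.07,-0.14,0]
    - [0,0.08,-0.14,0]

```text
clock: 5.85
tool_pos: [0.449, 0.0386, 0.1288]
orientation: [[0.006, 1.0, -0.009], [1.0, -0.006, -0.0], [-0.0, -0.009, -1.0]]
ft_force: [-13.8, -3.3, 3.0]
opening: 0.09
finger_force: 58.5
```

>>> send_rows:
  plan:
    - [0,0.05,-0.15,0]
    - [0,0.06,-0.14,0]
    - [0,0.1,-0.13,0]
    - [0,0.1,-0.12,0]
    - [0,0.11,-0.11,0]
    - [0,0.12,-0.11,0]
    - [0,0.12,-0.1,0]
    - [0,0.12,-0.1,0]
    - [0,0.13,-0.09,0]
    - [0,0.13,-0.09,0]

```text
clock: 6.85
tool_pos: [0.5036, 0.0381, 0.188]
orientation: [[0.007, 1.0, -0.003], [1.0, -0.007, -0.001], [-0.001, -0.003, -1.0]]
ft_force: [-10.1, -2.4, 8.6]
opening: 0.089
finger_force: 58.5
```

>>> send_rows:
  plan:
    - [0,0.12,-0.1,0]
    - [0,0.13,-0.09,0]
    - [0,0.14,-0.08,0]
    - [0,0.15,-0.05,0]
    - [0,0.15,-0.05,0]
    - [0,0.15,-0.04,0]
    - [0,0.15,-0.04,0]
    - [0,0.16,-0.02,0]
    - [0,0.16,-0.02,0]
    - [0,0.15,-0.01,0]

```text
clock: 7.85
tool_pos: [0.5788, 0.0375, 0.2129]
orientation: [[0.007, 1.0, 0.003], [1.0, -0.007, -0.0], [-0.0, 0.003, -1.0]]
ft_force: [-3.6, -1.4, 6.3]
opening: 0.086
finger_force: 61.1
```

>>> send_rows:
  plan:
    - [0,0.13,-0.02,0]
    - [0,0.13,0,0]
    - [0,0.12,0.0,0]
    - [0,0.1,0.01,0]
    - [0,0.08,0.01,0]
    - [0,0.06,0.01,0]
    - [0,0.04,0.01,0]
    - [0,0,0,0]

```text
clock: 8.65
tool_pos: [0.6117, 0.0375, 0.2111]
orientation: [[0.007, 1.0, 0.004], [1.0, -0.007, 0.0], [0.0, 0.004, -1.0]]
ft_force: [-0.0, -1.1, 5.6]
opening: 0.089
finger_force: 61.1
```

```bash
python3 - <<'E'
from cell import status,capture
import cv2
s=status.read_state();print(s["tool_pos"],s["ft_force"])
c=capture("scene")["frame"];cv2.imwrite("pics/s2.png",cv2.resize(c[80:260,150:390],(800,600),interpolation=cv2.INTER_CUBIC))
E
```

```text
[0.61172965 0.03747863 0.21108834] [-0.04402701 -1.12787657  5.56137157]
```

View pics/s2.png

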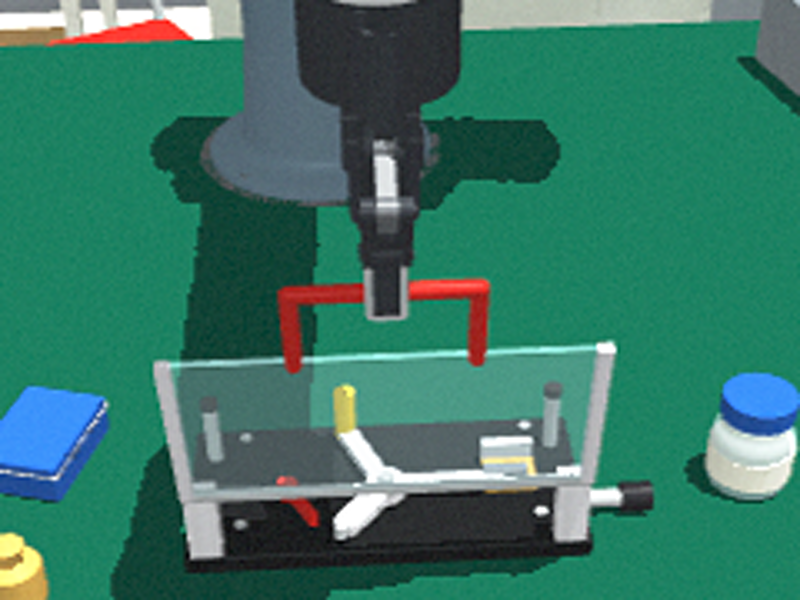

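The guard is up, its bar still held at about (385,292). I ease it onto the stop, watching the force.

>>> send_rows:
  plan:
    - [0,0.03,-0.02,0]
    - [0,0.03,0,0]
    - [0,0.02,0,0]
    - [0,0,0,0]

```text
clock: 9.1
tool_pos: [0.6141, 0.0375, 0.2107]
orientation: [[0.007, 1.0, 0.0], [1.0, -0.007, 0.0], [0.0, 0.0, -1.0]]
ft_force: [-1.4, -1.1, 2.6]
opening: 0.089
finger_force: 60.8
```

>>> send_rows:
  plan:
    - [0,0.03,0,0]
    - [0,0.03,0,0]
    - [0,0,0,0]
    - [0,0,0,0]

```text
clock: 9.5
tool_pos: [0.6151, 0.0375, 0.2105]
orientation: [[0.007, 1.0, -0.006], [1.0, -0.007, -0.0], [-0.0, -0.006, -1.0]]
ft_force: [-10.7, -1.1, 6.4]
opening: 0.085
finger_force: 61.3
```

Resistance jumped from 1.4 N to about 11 N over 1 mm, so the guard is on its stop. I release and retreat upward.

>>> send_rows:
  plan:
    - [0,-0.04,0,0]
    - [0,0,0,0]
    - [0,0,0,0]
    - [0,0,0,0]
  jaw: 0.4

```text
clock: 9.9
tool_pos: [0.6152, 0.0376, 0.2106]
orientation: [[0.007, 1.0, 0.0], [1.0, -0.007, 0.0], [0.0, 0.0, -1.0]]
ft_force: [-0.1, -0.3, -0.2]
opening: 0.398
finger_force: 0.0
```

>>> send_rows:
  plan:
    - [0,0,-0.3,0]
    - [0,0,-0.5,0]
    - [0,0,-0.6,0]
    - [0,-0.3,-0.2,0]
    - [0,-0.6,0,0]
    - [0,-0.6,0,0]
    - [0,-0.6,0,0]
    - [0,-0.4,0,0]
    - [0,-0.2,0,0]
    - [0,0,0,0]

```text
clock: 10.9
tool_pos: [0.4799, 0.0384, 0.2919]
orientation: [[0.007, 1.0, 0.002], [1.0, -0.007, -0.0], [-0.0, 0.002, -1.0]]
ft_force: [0.8, -0.4, 0.2]
opening: 0.405
finger_force: 0.0
```

```bash
python3 - <<'E'
from cell import status
s=status.read_state();print(s["qpos"].round(3),s["tool_pos"],s["ft_force"])
E
```

```text
[-0.156 -0.212  1.91   0.     1.441 -0.149] [0.47986542 0.03843038 0.29194638] [ 0.77280284 -0.44818066  0.22088914]
```

>>> send_rows:
  plan:
    - [0,0,0,-1]
    - [0,0,0,-1]
    - [0,0,0,-1]
    - [0,0,0,-1]
    - [0,0,0,-1]
    - [0,0,0,-1]
    - [0,0,0,-1]
    - [0,0,0,-1]
    - [0,0,0,-1]
    - [0,0,0,-1]

```text
clock: 11.9
tool_pos: [0.4811, 0.0383, 0.2912]
orientation: [[-0.84, 0.543, 0.001], [0.543, 0.84, 0.0], [-0.001, 0.0, -1.0]]
ft_force: [1.2, -0.4, 1.0]
opening: 0.4
finger_force: 0.0
```

>>> send_rows:
  plan:
    - [0,0,0,-1]
    - [0,0,0,-1]
    - [0,0,0,-1]
    - [0,0,0,-1]
    - [0,0,0,-1]
    - [0,0,0,-0.7]
    - [0.1,-0.3,0.4,0]
    - [0,-0.2,0.6,0]
    - [0,0,0.5,0]
    - [0,0,0,0]

```text
clock: 12.9
tool_pos: [0.4733, 0.0135, 0.2123]
orientation: [[-1.0, 0.008, -0.007], [0.008, 1.0, 0.002], [0.007, 0.002, -1.0]]
ft_force: [-1.0, 0.5, -1.2]
opening: 0.403
finger_force: 0.0
```

>>> send_rows:
  plan:
    - [0,0,0.6,0]
    - [0,0,0.6,0]
    - [0,0,0.5,0]
    - [0,0,0.2,0]
    - [0,0,0,0]
    - [0,0,0,0]

```text
clock: 13.5
tool_pos: [0.4763, 0.0132, 0.1225]
orientation: [[-1.0, 0.008, 0.003], [0.008, 1.0, -0.001], [-0.003, -0.0, -1.0]]
ft_force: [0.3, -0.3, 0.4]
opening: 0.397
finger_force: 0.0
```

```bash
python3 - <<'E'
from cell import status,capture
import cv2,numpy as np
from fit import W
v=np.load("v.npy")
s=status.read_state();c=capture("wrist");im=c["frame"].copy()
R=s["orientation"];t=s["tool_pos"];H=c["hand_eye"];print(t)
P=W(v,(-44.9,-25.3,59));print("post in tool",R.T@(P-t))
p=H[:3,:3].T@(R.T@(P-t)-H[:3,3]);r=np.hypot(p[0],p[1]);q=c["mtx"][:2,2]+c["mtx"][0,0]*np.arctan2(r,p[2])*p[:2]/r
print(q);cv2.drawMarker(im,tuple(int(x) for x in q.round()),(255,0,255),0,10);cv2.imwrite("pics/w2.png",im)
E
```

```text
[0.4762572  0.01324177 0.12251178]
post in tool [-0.00012847 -0.00129434  0.06351297]
[274.99727839 229.10411184]
```

View pics/w2.png

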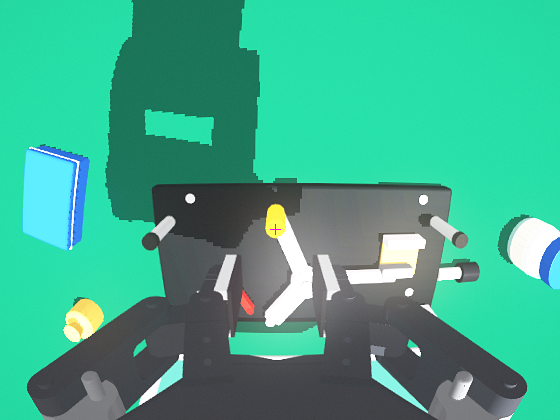

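The post top is at (275,229), right on the marker and centred between the fingers. I go down, grip it, then push.

>>> send_rows:
  plan:
    - [0,0,0.5,0]
    - [0,0,0.5,0]
    - [0,0,0.4,0]
    - [0,0,0.2,0]
    - [0,0,0.1,0]
    - [0,0,0,0]

```text
clock: 14.15
tool_pos: [0.4753, 0.0133, 0.0363]
orientation: [[-1.0, 0.008, 0.001], [0.008, 1.0, -0.0], [-0.001, -0.0, -1.0]]
ft_force: [-0.9, 0.8, -0.2]
opening: 0.4
finger_force: 0.0
```

>>> send_rows:
  plan:
    - [0,0,0,0]
    - [0,0,0,0]
    - [0,0,0,0]
    - [0,0,0,0]
    - [0,0,0,0]
  jaw: 0

```text
clock: 14.65
tool_pos: [0.4758, 0.0128, 0.037]
orientation: [[-1.0, 0.007, 0.002], [0.007, 1.0, -0.001], [-0.002, -0.001, -1.0]]
ft_force: [-2.1, -3.4, 6.0]
opening: 0.137
finger_force: 58.6
```

>>> send_rows:
  plan:
    - [0.02,0.05,0,0]
    - [0.02,0.05,0,0]
    - [0.02,0.05,0,0]
    - [0.01,0.05,0,0]
    - [0.01,0.05,0,0]
    - [0.01,0.05,0,0]
    - [0.01,0.05,0,0]
    - [0,0.05,0,0]
    - [0,0.05,0,0]
    - [0,0.05,0,0]

```text
clock: 15.65
tool_pos: [0.4686, 0.0362, 0.0367]
orientation: [[-1.0, 0.007, -0.005], [0.007, 1.0, -0.005], [0.005, -0.005, -1.0]]
ft_force: [-13.2, -12.3, 15.3]
opening: 0.138
finger_force: 60.5
```

>>> send_rows:
  plan:
    - [0,0.05,0,0]
    - [0,0.05,0,0]
    - [0,0.05,0,0]
    - [-0.01,0.05,0,0]
    - [-0.01,0.05,0,0]
    - [-0.01,0.05,0,0]
    - [0,0,0,0]
    - [0,0,0,0]

```text
clock: 16.45
tool_pos: [0.4689, 0.052, 0.0366]
orientation: [[-1.0, 0.007, -0.009], [0.007, 1.0, -0.003], [0.009, -0.003, -1.0]]
ft_force: [-16.5, -11.1, 20.2]
opening: 0.139
finger_force: 61.0
```

>>> send_rows:
  plan:
    - [0.03,0,-0.02,0]
    - [0.03,0,-0.02,0]
    - [0,0.02,0,0]
    - [0,0,0,0]
    - [0,0,0,0]

```text
clock: 16.95
tool_pos: [0.4687, 0.053, 0.0372]
orientation: [[-1.0, 0.007, 0.001], [0.007, 1.0, -0.003], [-0.001, -0.003, -1.0]]
ft_force: [3.7, -9.4, -8.4]
opening: 0.138
finger_force: 59.2
```

```bash
python3 - <<'E'
from cell import status,capture
import cv2,numpy as np
s=status.read_state();print(s["tool_pos"],s["ft_force"])
a=capture("scene")["frame"][120:260,140:400];b=capture("wrist")["frame"]
cv2.imwrite("pics/f.png",np.vstack([cv2.resize(a,(557,300),interpolation=cv2.INTER_CUBIC),b[130:420][:, :557][:300]]))
E
```

```text
[0.46866799 0.05296438 0.03719614] [ 3.7296883  -9.42421831 -8.35348175]
```

View pics/f.png

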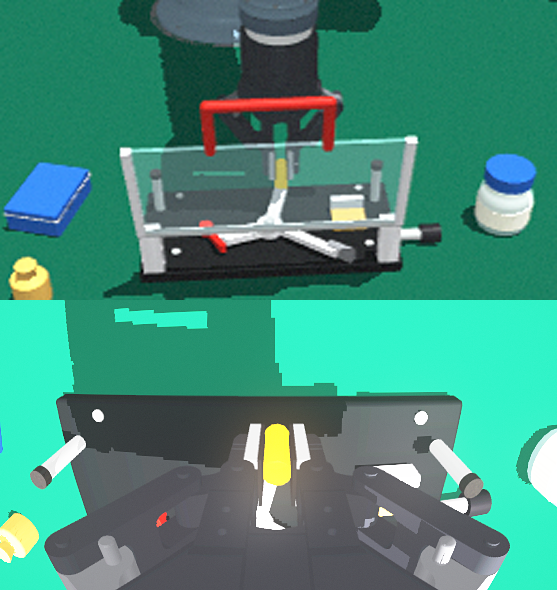

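The view shows the post at (277,455) held between the fingers, the arm swung past the red pawl, and the guard still standing open. The post has moved 40 mm, which puts the clamp near 0.64 rad at about 9 N. The bystanders haven't moved, so I hand the job in.

```bash
python3 -c "
from cell import manip;print(manip.close_job())"
```

```text
the job is handed in; nothing more can be done
None
```

The job is handed in: the guard is open on its stop, and the fingers still hold the clamp post past the pawl's click at about 0.64 rad; the jar, slide case and weight were not touched.

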